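Set the extraction damper to the red dot and start the fan

ROBOT

A 6-joint arm with a two-finger parallel gripper is mounted at the origin on the work surface. World frame = base frame: x ahead of the robot, y to its left, z up, the work surface at z = 0. Lengths are in m, angles in degrees, forces in N, time in s.
With the tool pointing down it reaches from about 0.3 to 0.75 m from the base axis. Payload 8.5 kg.
Tool frame: the origin (TCP) lies on the mounting face of the last link; the fingertips stand 173 mm ahead of it and the grasp point (between the pads) lies 155 mm ahead of it (env.tips_ahead is the distance from the TCP to the fingertips, in m); x points along the fingers, z is the direction in which the jaws open and shut, and the axes are right-handed (so a half turn about x gives the same grasp; the last joint's range is limited). The gripper opens to 85 mm and grips with 20 to 120 N. Pads are 22 mm wide; open, the fingers measure 114 mm over their backs; the gripper's body (76 mm by 85 mm) begins 54 mm behind the grasp point. The pads swing forward as they close: fully open they stand 13 mm farther back than shut.
Start: joints at [59.399, 21.807, 74.336, -0, 83.858, -12.336], TCP at [0.172, 0.522, 0.405] pointing down, gripper open.
Joint ranges: [-178.18, 178.18], [-50.72, 133.34], [12.68, 142.11], [-81.47, 261.47], [9.98, 163.14], [-165.26, 165.26]. Speed limits (degrees/s): [136.94, 136.94, 180, 180, 180, 180].

INTERFACE

Orientations are given as a 3x3 rotation matrix whose columns are the frame's x, y, z axes.
In Python, from rig import env, optics gives the robot as it stands.
- The arm moves only by the shell command python3 -m inch 'ROWS' [FORCE]. ROWS is JSON, a list of rows, each a list of 3 entries, a list of its own where there are three numbers: the closure, from -1 (fully open) to 1 (shut), then the shift along the tool's x, y, z in units of 30 mm (1.0 is 30 mm), then the turn about the tool's x in units of 5 degrees (1.0 is 5 degrees). In form: [[hand, [x, y, z], yaw], ...]. A call has exactly 8 rows; each row shifts and turns the commanded pose from where the row before left it, along the tool's axes as they then stand; what a row does not reach is not made up. A row lasts 1/12 s, in which the tool goes at most 41.7 mm and 7.16 degrees, less where a joint would pass 70% of its speed; a pose out of reach is approached as far as the arm can. A call is refused whole if a number of a shift passes 1 or a number of a turn 1, either way. A call with a gripper value outside its range is refused whole. The fingers move at their own pace and stop on an object; FORCE is the grip in N (left out, the last holds). Time passes only in rows, so rows that do not move let the fingers close, or fill a call up. It gives the time, the measured TCP pose, the force and the opening at its end, in the units of the state.
- env.observe(): the state, without advancing time (a new reading comes with each control period).
- optics.get_image(name): name is "side" or "top" or "wrist"; returns the picture (480x640x3 uint8, red, green, blue); there is no depth.
- optics.camera_params(name): a dict with "fx", "fy", "cx", "cy" (pixels), "xyz" and "rotation" of the camera in the world. Camera axes: x right, y down, z forward; pixel columns grow to the right and rows downward; lengths in m; the calibration is good to about 2 mm. A picture is of the moment at which its call begins: read the wrist's pose just before it. camera_params takes no time and is no camera call; for the wrist camera it gives the pose at the moment of the call.
- env.close_job(): hands the job in, once; it reports no verdict.
The state is a dict: "time_s": time; "q": joint angles; "qvel": joint speeds; "joint_efforts": joint torques, N m; "position": TCP position; "tool_rot": TCP orientation; "ft_force": force on the tool from outside, world axes, zero at the start; "wrist_torque": the same for the moment, N m; "grip_width": finger opening in m.
Only numpy, scipy, OpenCV 4.12 (cv2) and the standard library are available. Lean on these libraries where they do the work, as an engineer would, in place of code of your own. Each camera call takes 0.05 s, during which the arm holds its last target.

TASK

Get the dust extraction ready for blowing off parts: gently push the upright post of the iris damper's lever round until the lever's bar lies across the middle of the red dot on the scale, red showing on both sides, and leave it there. Then press the green start button fully down and let it come back up. Only push and press with the fingertips: do not grip the lever, do not press the stop button, and leave everything else on the bench where it is.

Things in the scene. Friction and masses are not known exactly. Their poses are not given: they have to be found in the camera images.
- damper: dust-extraction inlet fixed to the bench: round aluminium iris damper, drum 210 mm across, upper face 90 mm above the bench, with an open upright steel spigot 128 mm across rising from its middle to 116 mm above the bench. Origin on its vertical axis at bench height; z up; x points to the middle of the scale. The white scale band with black ticks lies on the drum's upper face, 73 to 102 mm from the axis, and spans 0.9 rad either side of x
- iris_lever (a joint): turn in rad of the damper's lever about the vertical axis, anticlockwise seen from above; 0 = lever along the damper's x; stops at -0.85 and 0.85. It turns stiffly (about 2.5 N at the post) and stays where it is left
- pointer_axis (a point): point on the damper's axis at 91 mm height that turns with the lever: its x axis runs along the lever's bar (the scale's pointer), z up. The bar is a straight dark bar 6 mm wide that passes about 3 mm above the scale band, its top at 100 mm height, and reaches to the post
- post (a point): the lever's black upright finger post, a cylinder 14 mm across, 135 mm from the damper's axis; it stands from 104 to 150 mm above the bench. This point is on its centre line, 127 mm above the bench
- red_dot: red round sticker 16 mm across, flat on the scale band, 81 to 92 mm from the damper's axis; origin at its centre. It may be on either side of the lever
- blue_dot: blue round sticker, the same size, on the other side of the lever: another duty, not wanted now
- start (a joint): travel of the green start button in m: 0 = out, 0.006 = fully down, reached with about 5 N; it springs back
- start_top (a point): middle of the top of the green start button, 30 mm across, pressed straight down; out, it is 72 mm above the bench and stands 10 mm proud of its black collar (46 mm across). It is on the grey two-button starter box (80 x 140 x 50 mm, fixed to the bench, buttons on its top)
- stop (a joint): travel of the red stop button in m, as the start button
- stop_top (a point): middle of the top of the red stop button, 30 mm across, 64 mm from the start button on the same box
- carton: brown cardboard carton 85 x 125 x 65 mm, loose; origin at the centre of its underside
- filter_box: small white box 65 x 65 x 50 mm with dark circles on its sides, loose; origin at the centre of its underside
- tape_roll: roll of amber packing tape lying flat, 104 mm across, 48 mm high, loose; origin at the centre of its underside
- air_gun: blue compressed-air blow gun lying on its side, about 190 x 140 x 25 mm, loose; origin under its barrel
- screwdriver: screwdriver 200 mm long, lying loose; origin on its underside near the middle
- tote: clear plastic box with a black lid, 180 x 250 x 102 mm, loose; origin at the centre of its underside
- spray_can: green can 58 mm across, 150 mm tall, standing loose; origin at the centre of its underside

How it is judged (in metres and radians):
On the way, in this order (a step that is already met when the one before it is completed fails the run):
1. the lever's bar is brought to rest across the middle of the red dot (y of red_dot in the frame of pointer_axis between -0.005 and 0.005 m and x of red_dot in the frame of pointer_axis above 0.05 m and velocity of joint iris_lever between -0.03 and 0.03 rad/s), for 0.3 s.
2. the green start button is pressed down, with the lever still on the red dot (y of red_dot in the frame of pointer_axis between -0.005 and 0.005 m and x of red_dot in the frame of pointer_axis above 0.05 m and value of joint start above 0.0045 m), for 0.05 s.
At the end, for the whole second after the job is handed in: The middle line of the lever's bar passes within 5 mm of the centre of the red dot, the lever is at rest, and both buttons are out again (less than 1.5 mm down) (all of step 1 and value of joint each of start, stop below 0.0015 m); the robot touches nothing.
It fails at once if the stop button is pressed (more than 2 mm) (value of joint stop above 0.002 m).
It fails at once if the lever is gripped or forced (more than 25 N on it) (contact force between the fingers and iris_lever above 25 N).
It fails at once if a loose thing on the bench is lifted, carried or shifted by more than 20 mm (distance of any of carton, filter_box, tape_roll, air_gun, screwdriver, tote, spray_can from where it was at the start of the episode above 0.02 m).
It also fails if it takes over 46 s, if anything falls off the work surface, if the arm or the gripper's body presses on something with over 40 N, if the wrist force passes 120 N, or if a joint passes its speed limit or range.

## Working session

There is one attempt and no reset: what is moved stays moved. The work goes in short steps, Python scripts to look and compute and a shell command to move; the robot and the scene stay as the last step left them, time stands still between calls to the robot, and variables do not carry over. Pictures are saved under pics/ and viewed, and the job is handed in when it is done.

```bash
ls; mkdir -p pics; python3 - <<'E'
from rig import env, optics
import cv2
s=env.observe();print(s)
for n in("top","side","wrist"):
    print(n,optics.camera_params(n))
    cv2.imwrite(f"pics/{n}0.png",optics.get_image(n)[:,:,::-1])
E
```

```text
pics
{'time_s': 0.0, 'q': array([ 5.93982468e+01,  2.18410766e+01,  7.43836455e+01, -1.52810471e-03,
        8.38596905e+01, -1.23342914e+01]), 'qvel': array([-0.07487954,  0.04187263,  0.14667405,  0.06419822, -0.01385342,
        0.04203423]), 'joint_efforts': array([-3.67409402e-04, -4.48455405e+01, -2.31279337e+01, -2.67510868e-04,
        4.72618281e-03,  2.19969604e-05]), 'position': array([0.17236774, 0.52224727, 0.40411731]), 'tool_rot': array([[-7.27173793e-04, -9.49604436e-01,  3.13449974e-01],
       [-1.28158808e-03,  3.13450685e-01,  9.49603615e-01],
       [-9.99998914e-01,  2.88813111e-04, -1.44493485e-03]]), 'ft_force': array([ 0.235746  , -0.0264895 ,  0.38698653]), 'wrist_torque': array([-0.03468894,  0.00954214,  0.01346927]), 'grip_width': 0.0850352880914115}
top {'fx': 590.9564913338536, 'fy': 590.9564913338536, 'cx': 324.3777129464709, 'cy': 242.55713034235717, 'xyz': array([ 0.32016589, -0.02861811,  1.29074198]), 'rotation': array([[ 0.01327978, -0.98049962,  0.19607177],
       [-0.99977286, -0.01628922, -0.01374399],
       [ 0.01666983, -0.19584471, -0.98049323]])}
side {'fx': 522.2320830620902, 'fy': 522.2320830620902, 'cx': 318.1156310862053, 'cy': 242.6878465145033, 'xyz': array([ 0.42391661, -0.81464469,  0.79318396]), 'rotation': array([[ 0.98384817, -0.12295904,  0.13009168],
       [-0.17884069, -0.64406184,  0.74377439],
       [-0.0076667 , -0.75502676, -0.65564915]])}
wrist {'fx': 352.38377876993997, 'fy': 352.38377876993997, 'cx': 317.23595626080845, 'cy': 240.58984084515723, 'xyz': array([0.10483294, 0.54529091, 0.37334736]), 'rotation': array([[ 0.31324337,  0.91181498,  0.2654657 ],
       [ 0.94967158, -0.30029232, -0.08915384],
       [-0.00157449,  0.28003208, -0.95998935]])}
```

View pics/top0.png

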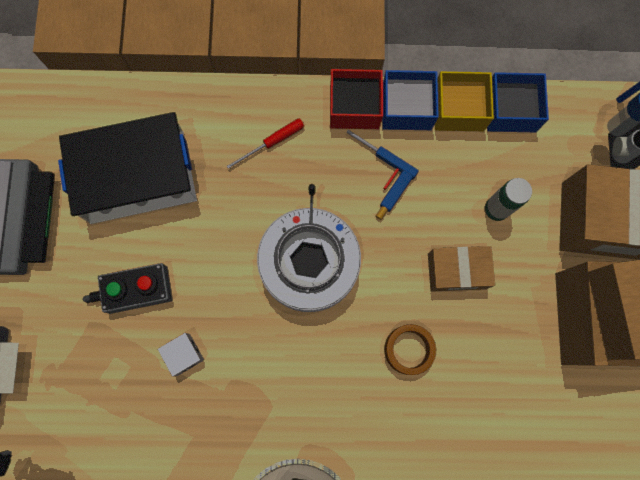

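View pics/side0.png

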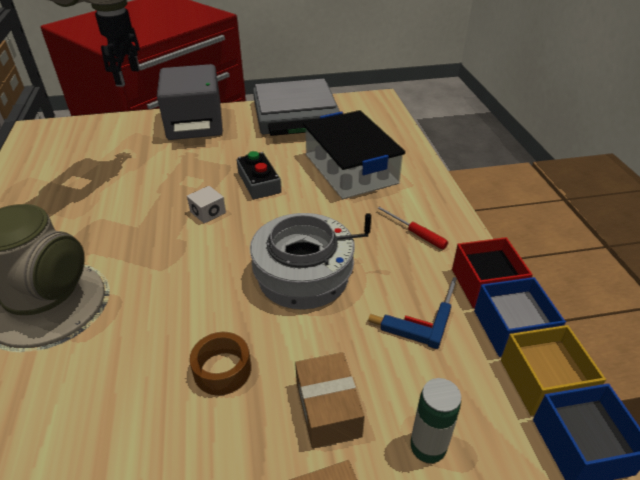

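View pics/wrist0.png

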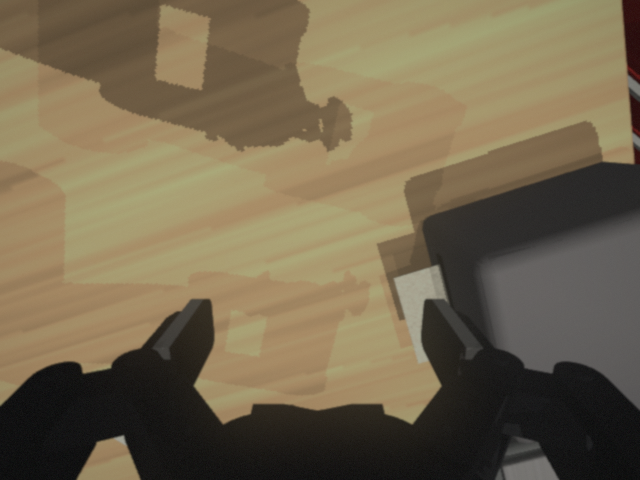

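The top view shows the damper near (310,258), with the lever post at about (312,188). The red dot is near (296,219), left of the bar, and the blue dot near (340,227). The start button is at (113,289) and stop at (145,284). I'll enlarge these areas.

```bash
python3 - <<'E'
import cv2
for n,(x,y,w,h,k) in {"top":(250,175,120,140,4),"side":(240,190,140,120,5)}.items():
    im=cv2.imread(f"pics/{n}0.png")[y:y+h,x:x+w]
    cv2.imwrite(f"pics/{n}0c.png",cv2.resize(im,None,fx=k,fy=k,interpolation=cv2.INTER_CUBIC))
im=cv2.imread("pics/top0.png")[255:325,80:190]
cv2.imwrite("pics/box0c.png",cv2.resize(im,None,fx=6,fy=6,interpolation=cv2.INTER_CUBIC))
E
```

```text
(no output)
```

View pics/top0c.png

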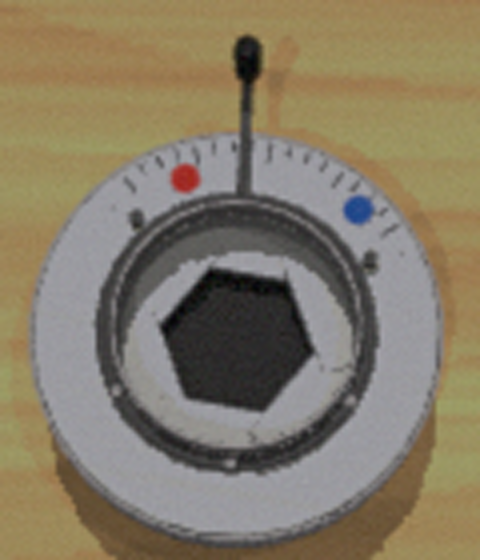

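View pics/side0c.png

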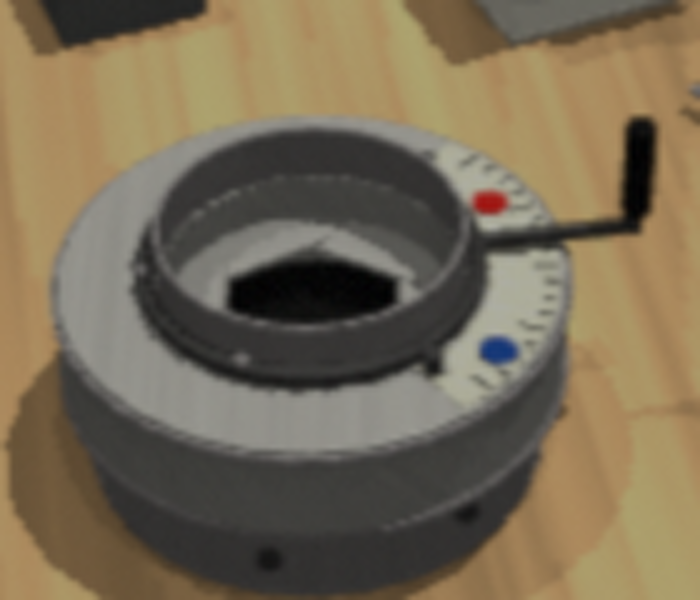

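View pics/box0c.png

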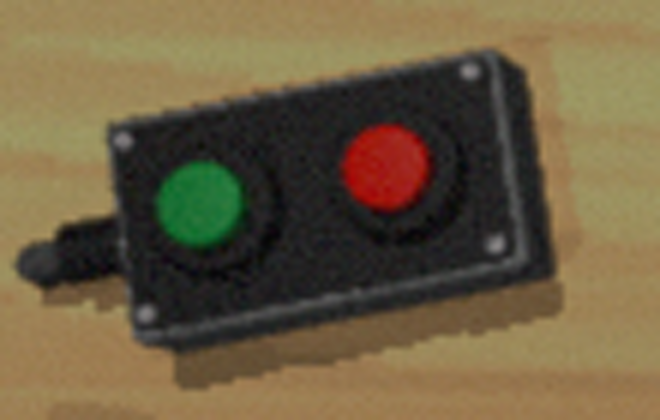

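```bash
cat > h.py <<'E'
import numpy as np
from scipy.optimize import least_squares
from rig import env, optics
def ray(c,p,z):
    d=c["rotation"]@np.array([(p[0]-c["cx"])/c["fx"],(p[1]-c["cy"])/c["fy"],1.])
    return c["xyz"]+d*(z-c["xyz"][2])/d[2]
def crop(c,x0,y0,k,p,z): return ray(c,((p[0]+.5)/k-.5+x0,(p[1]+.5)/k-.5+y0),z)
E
python3 - <<'E'
from h import *
T=optics.camera_params("top");S=optics.camera_params("side")
t=lambda p,z:crop(T,250,175,4,p,z); s=lambda p,z:crop(S,240,190,5,p,z); b=lambda p,z:crop(T,80,255,6,p,z)
P=np.array([t(p,.09)[:2] for p in [(32,325),(442,325),(240,132),(237,543)]])
f=least_squares(lambda v:np.hypot(*(P-v[:2]).T)-v[2],[.4,0,.1]);print("drum top",f.x,f.fun)
Q=np.array([s(p,.09)[:2] for p in [(53,275),(572,275),(312,117),(300,455)]])
g=least_squares(lambda v:np.hypot(*(Q-v[:2]).T)-v[2],[.4,0,.1]);print("drum side",g.x,g.fun)
# spigot rim top z=.116
c=f.x[:2]
for n,v in {"post t":t((246,43),.15),"post s":s((641,124),.15),"red t":t((185,179),.091),"red s":s((490,203),.091),"blue t":t((358,210),.091),"blue s":s((498,351),.091),"bar in":t((244,190),.1),"bar out":t((247,85),.1)}.items():
    d=v[:2]-c;print(n,v.round(4),"r",np.hypot(*d).round(4),"ang",np.degrees(np.arctan2(d[1],d[0])).round(2))
print("start",b((200,204),.072),"stop",b((386,168),.072), "dist",np.linalg.norm(b((200,204),.072)-b((386,168),.072)))
E
```

```text
drum top [ 0.52703764 -0.01408966  0.10655681] [-0.00079654 -0.00080641  0.00083722  0.00076573]
drum side [ 0.53026091 -0.01572884  0.10542005] [ 0.00082451  0.00078757 -0.00079909 -0.00081298]
post t [ 0.6648 -0.0165  0.15  ] r 0.1378 ang -0.99
post s [ 0.6646 -0.0187  0.15  ] r 0.1377 ang -1.93
red t [0.6084 0.0147 0.091 ] r 0.0863 ang 19.46
red s [0.6108 0.0137 0.091 ] r 0.0882 ang 18.37
blue t [ 0.5934 -0.0757  0.091 ] r 0.0905 ang -42.9
blue s [ 0.5949 -0.0766  0.091 ] r 0.0923 ang -42.64
bar in [ 0.6009 -0.0163  0.1   ] r 0.0739 ang -1.71
bar out [ 0.6572 -0.0169  0.1   ] r 0.1302 ang -1.22
start [0.4600263  0.38837319 0.072     ] stop [0.47342376 0.32577904 0.072     ] dist 0.06401187171235957
```

Both cameras agree. The damper's centre is about (0.529,-0.015), the post is at about -1.3° and the red dot at about +19.5°, so the lever turns about +20°. First I close the fingers and yaw so the finger back faces the push direction.

```bash
python3 -m inch '[[1,[0,0,0],-0.7],[1,[0,0,0],-0.7],[1,[0,0,0],-0.7],[1,[0,0,0],-0.7],[1,[0,0,0],-0.7],[1,[0,0,0],-0.7],[1,[0,0,0],-0.7],[1,[0,0,0],-0.7]]' 20
python3 -m inch '[[1,[0,-0.5,-0.9],0],[1,[0,-0.5,-0.9],0],[1,[0,-0.5,-0.9],0],[1,[0,-0.5,-0.9],0],[1,[0,-0.5,-0.9],0],[1,[0,-0.5,-0.9],0],[1,[0,-0.5,-0.9],0],[1,[0,-0.5,-0.9],0]]'
python3 -m inch '[[1,[0,-0.5,-0.9],0],[1,[0,-0.5,-0.9],0],[1,[0,-0.5,-0.9],0],[1,[0,-0.5,-0.9],0],[1,[0,-0.5,-0.9],0],[1,[0,-0.5,-0.9],0],[1,[0,-0.5,-0.9],0],[1,[0,-0.5,-0.9],0]]'
```

```text
time_s: 0.82
position: [0.1724, 0.5223, 0.4044]
tool_rot: [[-0.0, -0.985, -0.172], [-0.001, -0.172, 0.985], [-1.0, 0.0, -0.001]]
ft_force: [0.8, -0.5, 0.2]
grip_width: 0.0001
time_s: 1.48
position: [0.3278, 0.3284, 0.4046]
tool_rot: [[-0.0, -0.986, -0.169], [-0.0, -0.169, 0.986], [-1.0, 0.0, -0.0]]
ft_force: [0.7, 0.3, 0.3]
grip_width: 0.0004
time_s: 2.15
position: [0.4827, 0.1357, 0.4046]
tool_rot: [[-0.0, -0.986, -0.169], [0.0, -0.169, 0.986], [-1.0, 0.0, 0.0]]
ft_force: [1.3, -0.5, 0.4]
grip_width: -0.0002
```

```bash
python3 -m inch '[[1,[0,-0.56,-1.0],0],[1,[0,-0.56,-1.0],0],[1,[0,-0.56,-1.0],0],[1,[0,-0.56,-1.0],0],[1,[0,-0.56,-1.0],0],[1,[0,-0.56,-1.0],0],[1,[0,-0.56,-1.0],0],[1,[0,0,0],0]]'
python3 - <<'E'
from h import *
import cv2
s=env.observe();print(s["position"])
cv2.imwrite("pics/top1.png",optics.get_image("top")[:,:,::-1])
cv2.imwrite("pics/side1.png",optics.get_image("side")[:,:,::-1])
E
```

```text
time_s: 2.82
position: [0.6358, -0.0548, 0.403]
tool_rot: [[-0.001, -0.986, -0.165], [-0.001, -0.165, 0.986], [-1.0, 0.001, -0.001]]
ft_force: [-0.1, 0.6, -0.1]
grip_width: 0.0001
[ 0.63581966 -0.05475168  0.40301797]
```

View pics/side1.png

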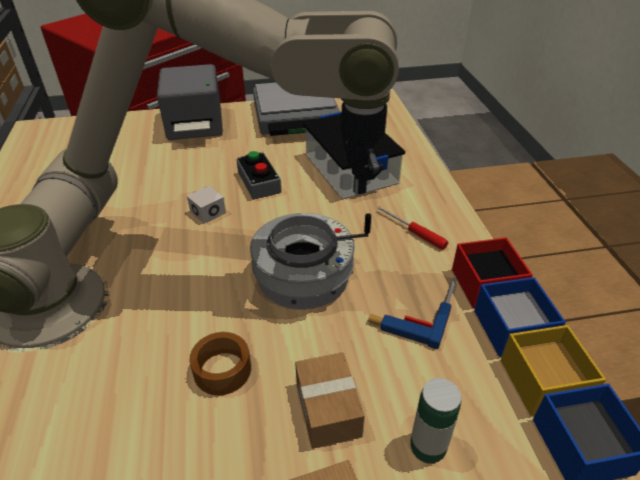

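The view is clear: the closed gripper hangs above and behind the lever post, and nothing has been touched. Next I move to the -y side of the post and go down.

```bash
python3 -m inch '[[1,[0,-0.38,-0.6],0],[1,[0,-0.38,-0.6],0],[1,[0,0,0],0],[1,[0.9,0,0],0],[1,[0.9,0,0],0],[1,[0.9,0,0],0],[1,[0.9,0,0],0],[1,[0,0,0],0]]'
python3 - <<'E'
from h import *
import cv2
s=env.observe();print(s["position"],s["ft_force"])
for n in ("wrist","side","top"): cv2.imwrite(f"pics/{n}2.png",optics.get_image(n)[:,:,::-1])
im=cv2.imread("pics/side2.png")[130:310,240:440];cv2.imwrite("pics/side2c.png",cv2.resize(im,None,fx=3.3,fy=3.3,interpolation=cv2.INTER_CUBIC))
E
```

```text
time_s: 3.58
position: [0.6606, -0.0801, 0.2915]
tool_rot: [[-0.01, -0.985, -0.17], [0.003, -0.17, 0.985], [-1.0, 0.009, 0.005]]
ft_force: [-0.2, -0.4, -0.6]
grip_width: 0.0
[ 0.66057306 -0.08007754  0.29154513] [-0.22003629 -0.44046972 -0.62891866]
```

View pics/side2c.png

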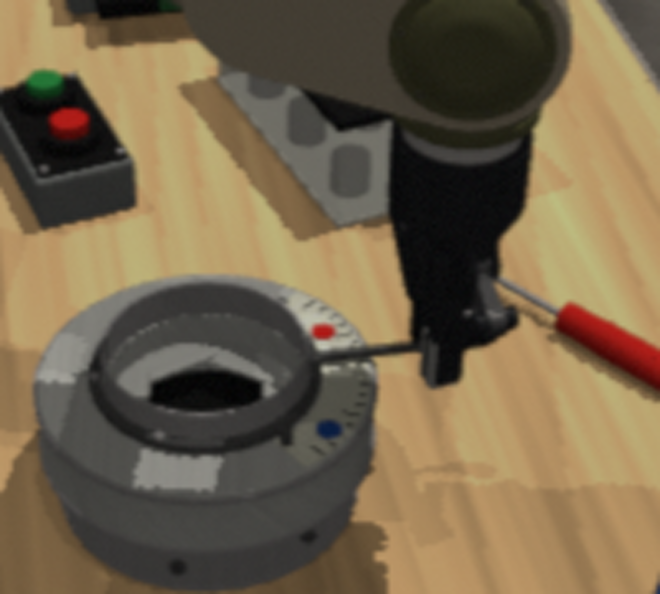

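View pics/wrist2.png

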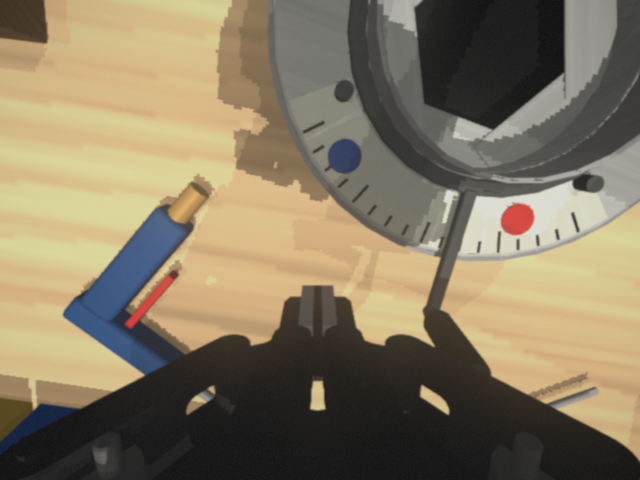

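The wrist view shows the bar running from (465,190) to the post at (440,320), with red at (517,219), blue at (345,156), and the fingers left of the post. I raise slightly, centre on the post and approach.

```bash
python3 -m inch '[[1,[-0.2,-0.5,0],0],[1,[0,0,0.3],0],[1,[0,0,0.3],0],[1,[0,0,0.3],0],[1,[0,0,0.2],0],[1,[0,0,0.2],0],[1,[0,0,0.2],0],[1,[0,0,0],0]]'
python3 - <<'E'
from h import *
import cv2
s=env.observe();print(s["position"],s["ft_force"])
for n in ("wrist","side"): cv2.imwrite(f"pics/{n}3.png",optics.get_image(n)[:,:,::-1])
E
```

```text
time_s: 4.4
position: [0.669, -0.0337, 0.303]
tool_rot: [[0.001, -0.985, -0.17], [-0.0, -0.17, 0.985], [-1.0, -0.001, -0.0]]
ft_force: [0.2, 0.2, -0.3]
grip_width: 0.0001
[ 0.66896359 -0.03373865  0.3030428 ] [ 0.18026783  0.23160471 -0.28205817]
```

View pics/wrist3.png

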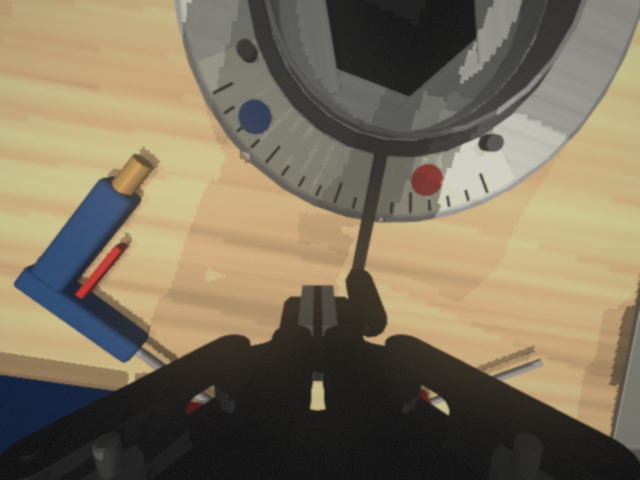

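The post is about to touch the finger back. Now a gentle push of about 36 mm, then another look.

```bash
python3 -m inch '[[1,[0,0,0.15],0],[1,[0,0,0.2],0],[1,[0,0,0.2],0],[1,[0,0,0.2],0],[1,[0,0,0.2],0],[1,[0,0,0.2],0],[1,[0,0,0.05],0],[1,[0,0,0],0]]'
python3 - <<'E'
from h import *
import cv2
s=env.observe();print(s["position"],s["ft_force"])
for n in ("wrist","top"): cv2.imwrite(f"pics/{n}4.png",optics.get_image(n)[:,:,::-1])
E
```

```text
time_s: 5.17
position: [0.6628, 0.0016, 0.3027]
tool_rot: [[-0.001, -0.985, -0.17], [0.001, -0.17, 0.985], [-1.0, 0.001, 0.001]]
ft_force: [0.7, -0.1, -0.8]
grip_width: -0.0
[0.66276991 0.00156462 0.30265597] [ 0.69199519 -0.12540674 -0.77615346]
```

View pics/wrist4.png

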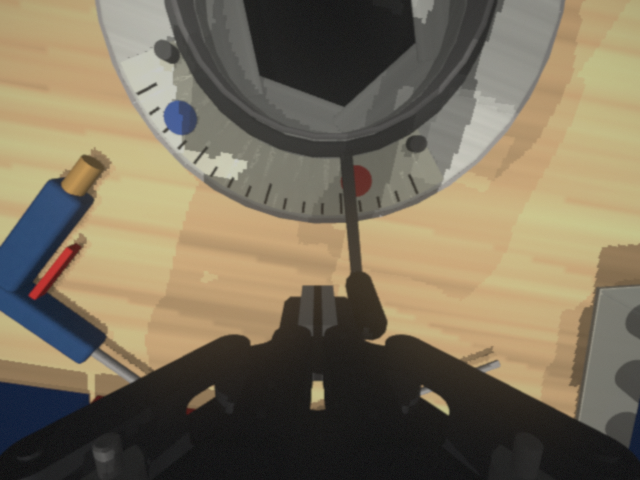

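The bar now covers the left part of the red dot, whose centre is at about (357,181) with the bar at x≈350. I'll measure the offset with the calibration.

```bash
python3 - <<'E'
import cv2
im=cv2.imread("pics/wrist4.png")[140:300,290:450];cv2.imwrite("pics/wrist4c.png",cv2.resize(im,None,fx=3.7,fy=3.7,interpolation=cv2.INTER_CUBIC))
im=cv2.imread("pics/top4.png")[175:255,270:360];cv2.imwrite("pics/top4c.png",cv2.resize(im,None,fx=7,fy=7,interpolation=cv2.INTER_CUBIC))
E
```

```text
(no output)
```

View pics/wrist4c.png

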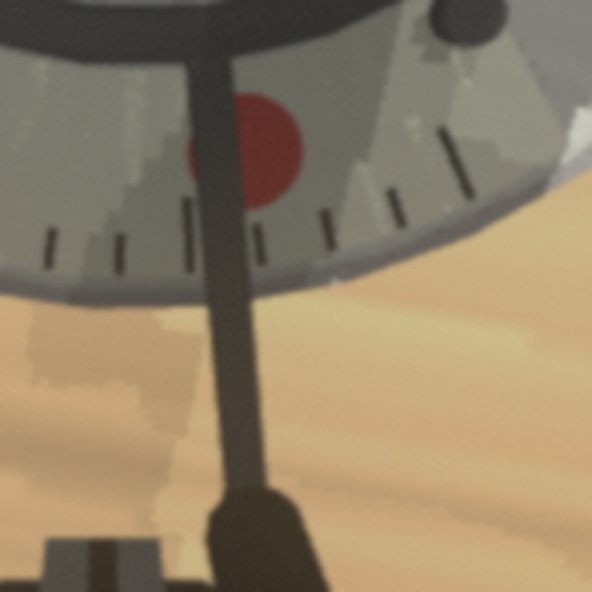

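View pics/top4c.png

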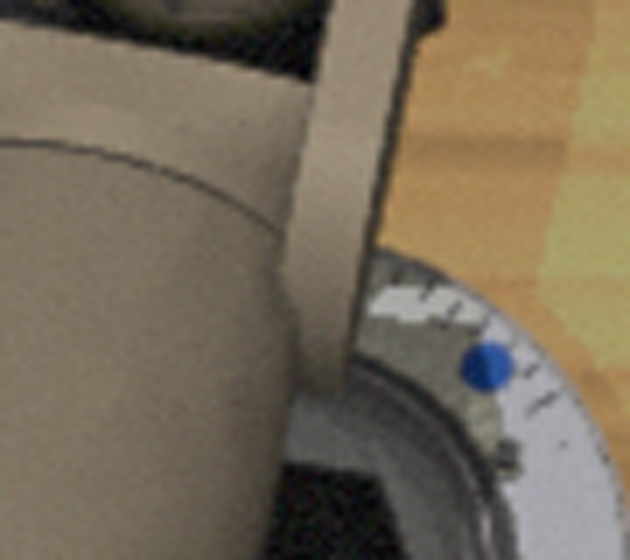

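```bash
python3 - <<'E'
from h import *
c=optics.camera_params("wrist")
w=lambda p,z:crop(c,290,140,3.7,p,z)
a=w((212,80),.1);b=w((243,440),.1);r=w((246,151),.091)
print("dot dia",np.linalg.norm(w((189,151),.091)-w((303,151),.091)))
print(a,b,r)
u=(b-a)[:2];u/=np.hypot(*u);d=(r-a)[:2];off=u[0]*d[1]-u[1]*d[0]
print("offset mm",off*1e3)
for C in([.5270,-.0141],[.5286,-.0150],[.5303,-.0157]):
    C=np.array(C);e=(a[:2]-C);f=(b[:2]-C);print(C,"bar misses centre mm",(u[0]*-e[1]+u[1]*e[0])*1e3,"r dot",np.hypot(*(r[:2]-C)),"ang dot",np.degrees(np.arctan2(*(r[:2]-C)[::-1])),"bar dir",np.degrees(np.arctan2(u[1],u[0])))
E
```

```text
dot dia 0.01567948406445144
[0.60069289 0.00563758 0.1       ] [0.64804647 0.01933662 0.1       ] [0.60968592 0.0129101  0.091     ]
offset mm 4.486920203937088
[ 0.527  -0.0141] bar misses centre mm 1.5189385912760083 r dot 0.08698567322114648 ang dot 18.090094401297346 bar dir 16.134762828355477
[ 0.5286 -0.015 ] bar misses centre mm 0.20975288946310788 r dot 0.08575488664071486 ang dot 18.993671114604393 bar dir 16.134762828355477
[ 0.5303 -0.0157] bar misses centre mm -0.9351004208494363 r dot 0.08438401859358653 ang dot 19.818790509071338 bar dir 16.134762828355477
```

The bar is still 4.5 mm short at the dot, so about 7 mm at the post.

```bash
python3 -m inch '[[1,[0,0,0.08],0],[1,[0,0,0.08],0],[1,[0,0,0.07],0],[1,[0,0,0],0],[1,[0,0,0],0],[1,[0,0,0],0],[1,[0,0,0],0],[1,[0,0,0],0]]'
python3 - <<'E'
from h import *
import cv2
s=env.observe();print(s["position"],s["ft_force"])
im=optics.get_image("wrist")[:,:,::-1]
cv2.imwrite("pics/wrist5.png",im)
cv2.imwrite("pics/wrist5c.png",cv2.resize(im[140:300,290:450],None,fx=3.7,fy=3.7,interpolation=cv2.INTER_CUBIC))
E
```

```text
time_s: 5.93
position: [0.6619, 0.0076, 0.3028]
tool_rot: [[0.0, -0.986, -0.169], [0.0, -0.169, 0.986], [-1.0, -0.0, 0.0]]
ft_force: [0.5, -0.1, -0.7]
grip_width: -0.0003
[0.66190234 0.00761996 0.30277725] [ 0.45977974 -0.0552859  -0.70090847]
```

View pics/wrist5c.png

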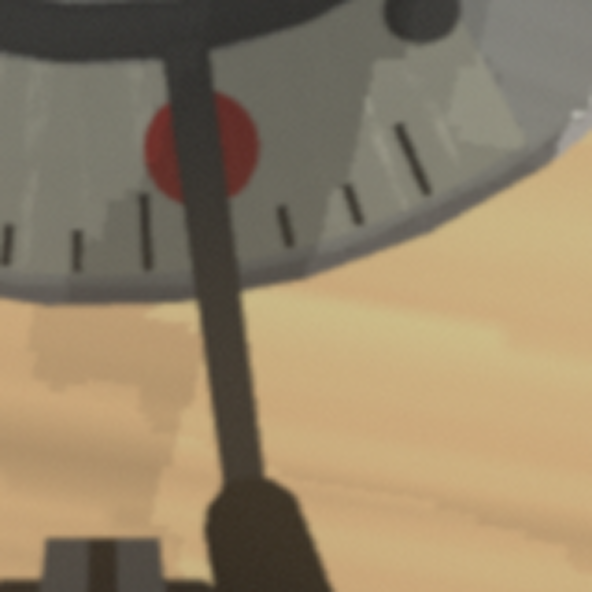

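The bar crosses the dot with red on both sides: dot centre (203,148), bar centre about (198,148) in the crop, so about 1 mm short. One nudge of about 2 mm at the post, then I back off and check.

```bash
python3 -m inch '[[1,[0,0,0.03],0],[1,[0,0,0.03],0],[1,[0,0,0],0],[1,[0,0,0],0],[1,[0,0,0],0],[1,[0,0,0],0],[1,[0,0,0],0],[1,[0,0,0],0]]'
python3 -m inch '[[1,[0,0,-0.2],0],[1,[0,0,-0.5],0],[1,[0,0,-0.7],0],[1,[0,0,0],0],[1,[0,0,0],0],[1,[0,0,0],0],[1,[0,0,0],0],[1,[0,0,0],0]]'
python3 - <<'E'
from h import *
import cv2
s=env.observe();print(s["position"],s["ft_force"])
print(optics.camera_params("wrist")["xyz"])
im=optics.get_image("wrist")[:,:,::-1]
cv2.imwrite("pics/wrist6.png",im)
E
```

```text
time_s: 6.65
position: [0.6616, 0.0092, 0.3027]
tool_rot: [[-0.0, -0.986, -0.169], [-0.0, -0.169, 0.986], [-1.0, 0.0, -0.0]]
ft_force: [-0.0, -2.6, 0.2]
grip_width: 0.0001
time_s: 7.32
position: [0.6686, -0.0316, 0.3028]
tool_rot: [[-0.0, -0.985, -0.17], [0.0, -0.17, 0.985], [-1.0, 0.0, 0.0]]
ft_force: [-0.5, 0.4, 0.4]
grip_width: -0.0001
[ 0.66860001 -0.03161238  0.3027522 ] [-0.46963911  0.35912671  0.41661489]
[ 0.59854871 -0.04277061  0.27191928]
```

View pics/wrist6.png

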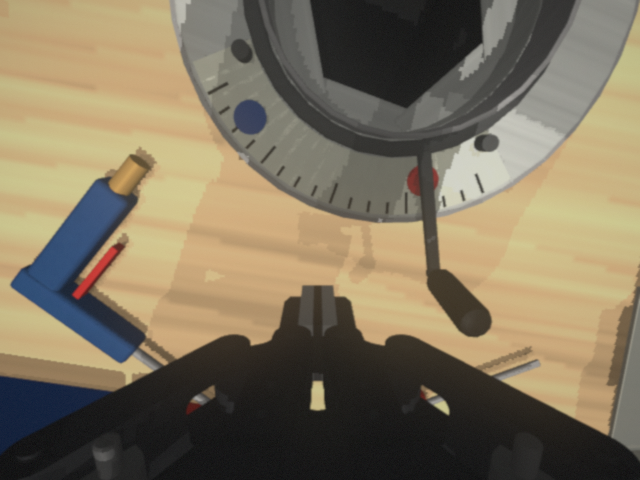

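```bash
python3 - <<'E'
import cv2
im=cv2.imread("pics/wrist6.png")[140:290,355:505];cv2.imwrite("pics/wrist6c.png",cv2.resize(im,None,fx=4,fy=4,interpolation=cv2.INTER_CUBIC))
E
```

```text
(no output)
```

View pics/wrist6c.png

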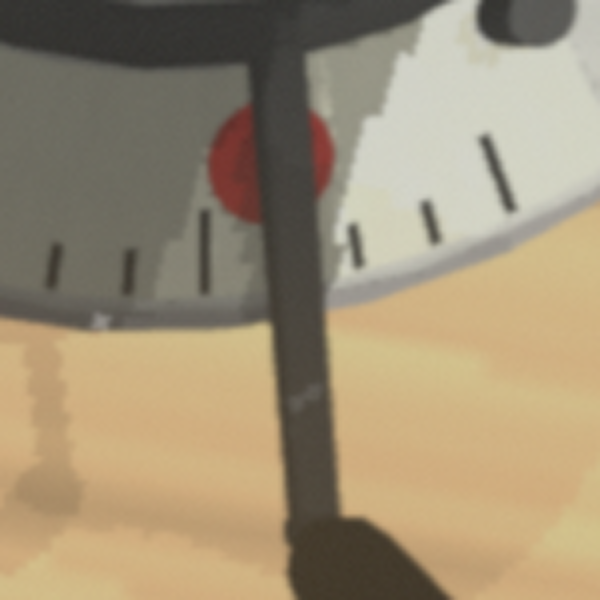

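```bash
python3 - <<'E'
from h import *
c=optics.camera_params("wrist")
w=lambda p,z:crop(c,355,140,4,p,z)
r=w((271,163),.091)
print("dia",np.linalg.norm(w((208,163),.091)-w((334,163),.091)),r)
for nm,p,q in(("mid",(278,80),(312,450)),("right",(307,80),(336,450)),("left",(249,80),(287,450))):
    a=w(p,.1);b=w(q,.1);u=(b-a)[:2];u/=np.hypot(*u);d=(r-a)[:2]
    print(nm,"off mm",(u[0]*d[1]-u[1]*d[0])*1e3,"dir",np.degrees(np.arctan2(u[1],u[0])))
E
```

```text
dia 0.016040263723051985 [0.60999406 0.01341042 0.091     ]
mid off mm 0.6906198391290215 dir 19.936429320827706
right off mm -2.624385758023217 dir 19.487139636152467
left off mm 4.027904643132482 dir 20.231175535257947
```

Within about 0.5 mm of the centre. Now I lift away and fly to the start button, and cross-check its position with the side picture.

```bash
python3 -m inch '[[1,[-0.8,0,0],0],[1,[-0.8,0,0],0],[1,[-0.8,0,0],0],[1,[-0.8,0,0],0],[1,[-0.8,0,0],0],[1,[0,0,0],0],[1,[0,0.14,0.47],0],[1,[0,0.28,0.94],0]]'
python3 -m inch '[[1,[0,0.28,0.94],0],[1,[0,0.28,0.94],0],[1,[0,0.28,0.94],0],[1,[0,0.28,0.94],0],[1,[0,0.28,0.94],0],[1,[0,0.28,0.94],0],[1,[0,0.28,0.94],0],[1,[0,0.28,0.94],0]]'
python3 -m inch '[[1,[0,0.28,0.94],0],[1,[0,0.28,0.94],0],[1,[0,0.28,0.94],0],[1,[0,0.28,0.94],0],[1,[0,0.28,0.94],0],[1,[0,0.14,0.47],0],[1,[0,0,0],0],[1,[0,0,0],0]]'
python3 - <<'E'
import cv2
im=cv2.imread("pics/side0.png")[140:200,225:295];cv2.imwrite("pics/sbox.png",cv2.resize(im,None,fx=8,fy=8,interpolation=cv2.INTER_CUBIC))
from h import *
print(env.observe()["position"])
for n in ("wrist","side","top"): cv2.imwrite(f"pics/{n}7.png",optics.get_image(n)[:,:,::-1])
E
```

```text
time_s: 8.03
position: [0.6495, 0.006, 0.4218]
tool_rot: [[-0.0, -0.986, -0.166], [-0.001, -0.166, 0.986], [-1.0, 0.0, -0.0]]
ft_force: [0.3, 0.3, -0.5]
grip_width: 0.0005
time_s: 8.7
position: [0.5436, 0.2199, 0.4224]
tool_rot: [[-0.0, -0.986, -0.17], [0.0, -0.17, 0.986], [-1.0, 0.0, 0.0]]
ft_force: [0.9, 0.3, 0.3]
grip_width: -0.0
time_s: 9.37
position: [0.4725, 0.364, 0.4224]
tool_rot: [[-0.0, -0.985, -0.171], [-0.0, -0.171, 0.985], [-1.0, 0.0, -0.0]]
ft_force: [0.2, -1.0, 0.6]
grip_width: 0.0001
[0.4724988  0.36400217 0.42236546]
```

View pics/sbox.png

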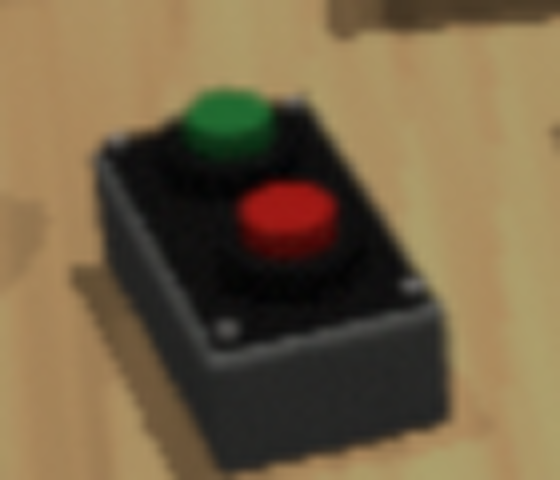

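View pics/wrist7.png

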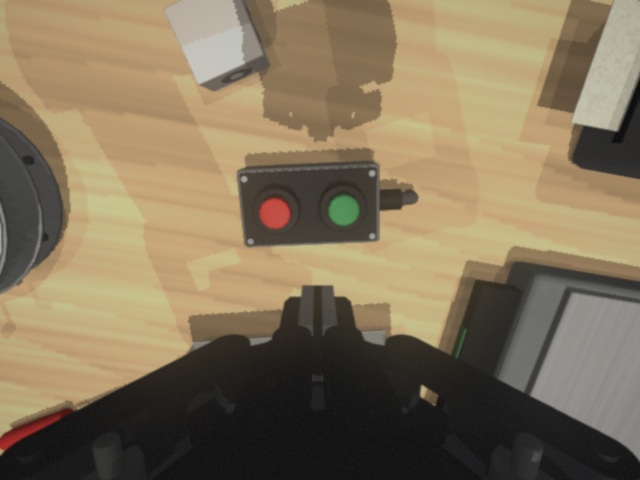

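View pics/top7.png

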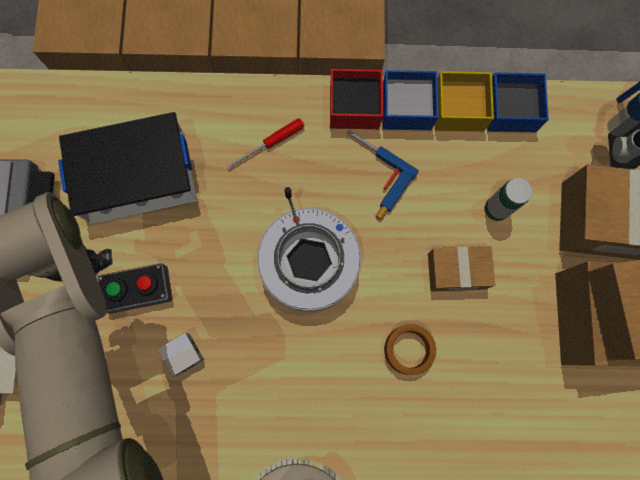

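The bar crosses the red dot in the top view too, and nothing else has moved. The wrist view has green at (343,210) and red at (275,213). I'll triangulate from all three cameras.

```bash
python3 - <<'E'
from h import *
s=env.observe();print(s["position"])
print("wrist",ray(optics.camera_params("wrist"),(343.5,210.5),.072),ray(optics.camera_params("wrist"),(275,213),.072))
S=optics.camera_params("side");
print("side",crop(S,225,140,8,(229,111),.072),crop(S,225,140,8,(287,207),.072))
P=np.array([.460,.388]);d=P-s["position"][:2];R=s["tool_rot"]
print("y,z units",d@R[:2,1]/.03,d@R[:2,2]/.03)
E
```

```text
[0.47345403 0.36268082 0.42256947]
wrist [0.46273471 0.38594558 0.072     ] [0.47570211 0.32399596 0.072     ]
side [0.46340923 0.38730054 0.072     ] [0.47652481 0.3257218  0.072     ]
y,z units 0.3003088639986173 0.9073187532996129
```

All agree on (0.462,0.387) within about 2 mm. I centre over it and descend to about 15 mm above the button.

```bash
python3 -m inch '[[1,[0,0.12,0.43],0],[1,[0,0.12,0.43],0],[1,[0,0,0],0],[1,[0.9,0,0],0],[1,[0.9,0,0],0],[1,[0.9,0,0],0],[1,[0.9,0,0],0],[1,[0.9,0,0],0]]'
python3 -m inch '[[1,[0.7,0,0],0],[1,[0,0,0],0],[1,[0,0,0],0],[1,[0,0,0],0],[1,[0,0,0],0],[1,[0,0,0],0],[1,[0,0,0],0],[1,[0,0,0],0]]'
python3 - <<'E'
import cv2
from h import *
print(env.observe()["position"])
for n in ("wrist","side"): cv2.imwrite(f"pics/{n}8.png",optics.get_image(n)[:,:,::-1])
im=cv2.imread("pics/side8.png")[100:220,190:330];cv2.imwrite("pics/side8c.png",cv2.resize(im,None,fx=5,fy=5,interpolation=cv2.INTER_CUBIC))
E
```

```text
time_s: 10.18
position: [0.4612, 0.3879, 0.2866]
tool_rot: [[0.0, -0.986, -0.169], [0.0, -0.169, 0.986], [-1.0, -0.0, 0.0]]
ft_force: [0.7, 0.2, -0.3]
grip_width: -0.0001
time_s: 10.85
position: [0.4615, 0.3877, 0.2674]
tool_rot: [[0.001, -0.986, -0.169], [0.001, -0.169, 0.986], [-1.0, -0.001, 0.0]]
ft_force: [-1.0, -0.7, -0.3]
grip_width: 0.0003
[0.46150458 0.38773094 0.26738238]
```

View pics/side8c.png

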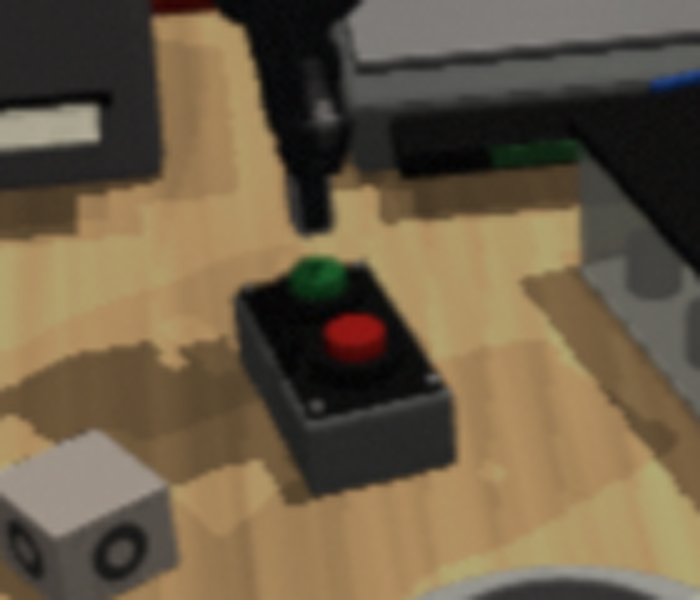

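View pics/wrist8.png

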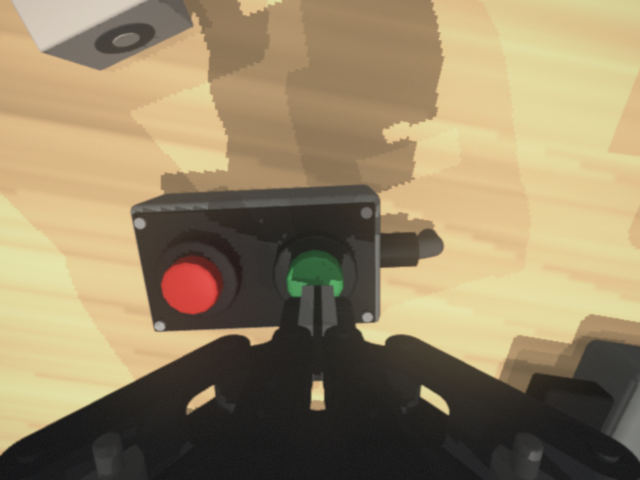

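The tips are centred over the green button, with stop well to the side. Pressing.

```bash
python3 -m inch '[[1,[0.4,0,0],0],[1,[0.3,0,0],0],[1,[0.08,0,0],0],[1,[0.08,0,0],0],[1,[0.08,0,0],0],[1,[0,0,0],0],[1,[0,0,0],0],[1,[0,0,0],0]]'
```

```text
time_s: 11.62
position: [0.4612, 0.3876, 0.2394]
tool_rot: [[-0.0, -0.986, -0.169], [-0.0, -0.169, 0.986], [-1.0, 0.0, -0.0]]
ft_force: [-3.6, -2.2, 8.1]
grip_width: 0.0001
```

The force is 8 N with the tip at 66.4 mm. I press slightly more to be sure it bottoms.

```bash
python3 -m inch '[[1,[0.03,0,0],0],[1,[0.02,0,0],0],[1,[0,0,0],0],[1,[0,0,0],0],[1,[0,0,0],0],[1,[0,0,0],0],[1,[0,0,0],0],[1,[0,0,0],0]]'
python3 -m inch '[[1,[-0.2,0,0],0],[1,[-0.5,0,0],0],[1,[-0.9,0,0],0],[1,[-0.9,0,0],0],[1,[-0.9,0,0],0],[1,[-0.6,0,0],0],[1,[0,0,0],0],[1,[0,0,0],0]]'
python3 - <<'E'
import cv2
from h import *
print(env.observe()["position"],env.observe()["ft_force"])
for n in ("wrist","side","top"): cv2.imwrite(f"pics/{n}9.png",optics.get_image(n)[:,:,::-1])
a=cv2.resize(cv2.imread("pics/side9.png")[140:260,230:380],None,fx=5,fy=5,interpolation=cv2.INTER_CUBIC);cv2.imwrite("pics/side9c.png",a)
a=cv2.resize(cv2.imread("pics/top9.png")[175:315,250:370],None,fx=4,fy=4,interpolation=cv2.INTER_CUBIC);cv2.imwrite("pics/top9c.png",a)
E
```

```text
time_s: 12.28
position: [0.4611, 0.3876, 0.2392]
tool_rot: [[0.001, -0.986, -0.169], [0.0, -0.169, 0.986], [-1.0, -0.001, -0.0]]
ft_force: [-6.5, -4.4, 17.9]
grip_width: 0.0002
time_s: 12.95
position: [0.4614, 0.3877, 0.3577]
tool_rot: [[0.002, -0.986, -0.169], [0.001, -0.169, 0.986], [-1.0, -0.002, 0.001]]
ft_force: [0.2, 0.4, -0.4]
grip_width: 0.0001
[0.46138005 0.38771035 0.35766451] [ 0.15622889  0.41101307 -0.41678466]
```

View pics/side9c.png

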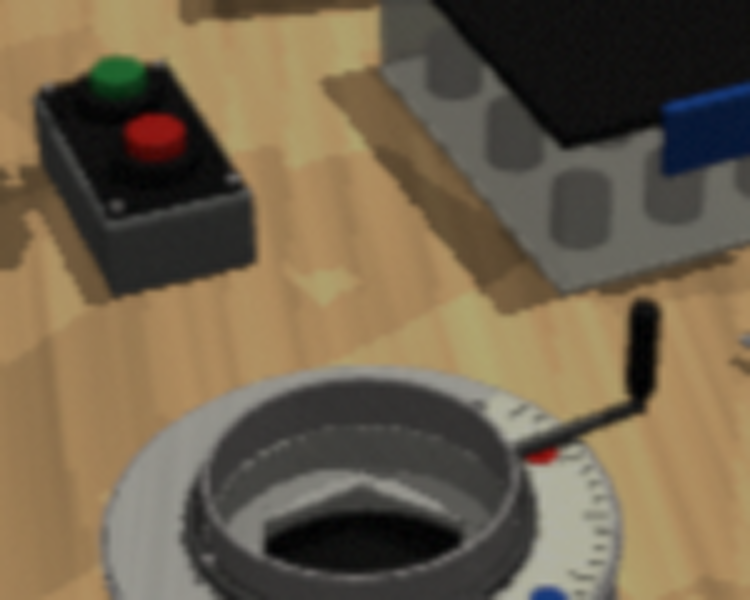

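View pics/top9c.png

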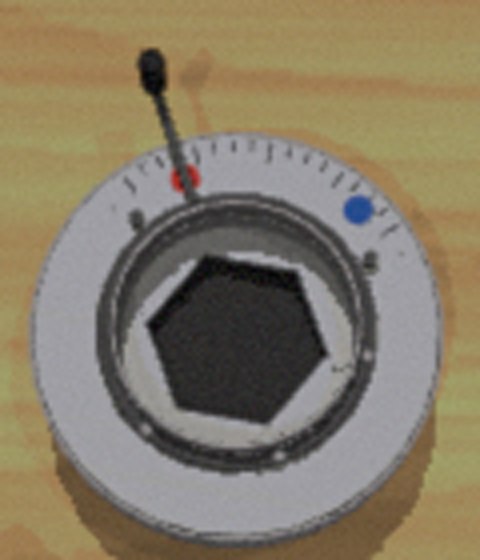

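View pics/wrist9.png

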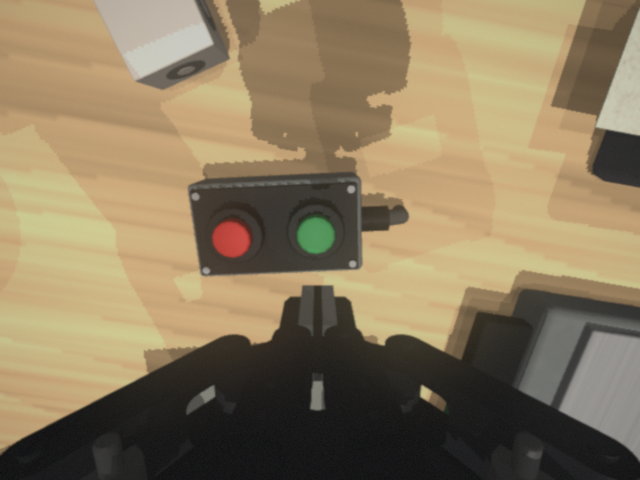

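The force rise without travel (8 to 18 N over 0.2 mm) shows the button bottomed, and it is out again. The top view has red on both sides of the bar at (185,179). In the oblique side view the bar covers the far side of the dot, which the 9 mm height difference explains. Handing in.

```bash
python3 -c "
from rig import env
env.close_job()"
```

```text
the job is handed in; nothing more can be done
```

The lever's bar is on the red dot, the start button was pressed fully and has sprung back, and I handed the job in at about 13 s. `close_job()` gives no verdict, so everything below comes from my own checks.

- **Lever:** I pushed the post round about 21° with the closed fingertips. The highest force I read while pushing was about 2.6 N. After backing off, the wrist camera put the bar within about 0.7 mm of the red dot's centre. The last top view, taken after pressing start, showed red on both sides.
- **Start button:** I pressed it until the force rose from 8 to 18 N over only 0.2 mm more travel, so it had bottomed. After I lifted away, the last pictures showed both buttons out. I did not touch stop, and the fingers hung clear of everything.
- **Loose things:** None looked moved in the top view taken before the press. I did not measure their positions afterwards.

Two checks disagreed:
- **Position estimates:** The cameras differed by about 2–3 mm on where the damper and the buttons are.
- **Side view:** In the oblique side view, red shows on only one side of the bar. I put that down to viewing angle, since the bar's top is about 9 mm above the dot.

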